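Switch the test bench on in order

ROBOT

A 6-joint arm with a two-finger parallel gripper is mounted at the origin on the work surface. World frame = base frame: x ahead of the robot, y to its left, z up, the work surface at z = 0. Lengths are in mm, angles in rad, forces in N, time in s.
With the tool pointing down it reaches from about 350 to 775 mm from the base axis. Payload 5.5 kg.
Tool frame: the origin (TCP) lies midway between the tips of the shut fingers; the grasp point (between the pads) lies 19 mm behind it; z points along the fingers, y is the line along which they close (so a half turn about z gives the same grasp; the last joint's range is limited). The gripper opens to 85 mm and grips with 20 to 120 N. Pads are 22 mm wide; open, the fingers measure 114 mm over their backs; the gripper's body (76 mm by 85 mm) begins 54 mm behind the grasp point. The pads swing forward as they close: fully open they stand 13 mm farther back than shut.
Start: joints at [-1.31, 0.313, 0.046, 1.304, 0, 1.431], TCP at [224.339, -529.475, 231.323] pointing down, gripper open.
Joint ranges: [-2.76, 2.76], [-0.86, 1.69], [-1.03, 1.26], [-2.2, 2.34], [-1.47, 1.5], [-3.14, 3.14]. Speed limits (rad/s): [2.57, 2.57, 3.14, 3.14, 3.14, 3.14].

INTERFACE

Orientations are given as a unit quaternion [w, x, y, z].
In Python, from plant import ctrl, eyes, job gives the robot as it stands.
- The arm moves only by the tool jog_arm, never from a script. Its argument "rows" is a list of rows, each a list of 7 numbers: the turn, a rotation vector about the tool's x, y, z in degrees, then the shift along the tool's x, y, z in mm, then the finger opening in mm, from 0 to 85.4. In form: [[wx, wy, wz, tx, ty, tz, hand], ...]. A call has 1 to 12 rows; each row is the pose to reach, as a shift and turn from the pose commanded when the call began, along the tool's axes at that moment; what a row does not reach only later rows make up. A row lasts 1/10 s, in which the tool goes at most 50 mm and 8.59 degrees, less where a joint would pass 70% of its speed; a pose out of reach is approached as far as the arm can. A call with a gripper value outside its range is refused whole. The fingers move at their own pace and stop on an object; "grip_force" is the grip in N (left out, the last holds). Time passes only in rows, so rows that repeat a pose let the fingers close. It gives the time, the measured TCP pose, the force, the opening and the grip force at its end, in the units of the state.
- ctrl.read_state(): the state, without advancing time (a new reading comes with each control period).
- eyes.grab_frame(name): name is "scene" or "top"; returns the picture (384x512x3 uint8, red, green, blue); there is no depth.
- eyes.camera_info(name): a dict with "intrinsics" (3x3 intrinsics, pixels), "k1" (the pictures are not rectified: a ray, as slopes to the right and down, at radius r is drawn at 1 + k1 r^2 times it, then the intrinsics apply), "camera_from_world" (4x4, takes a point from world to camera coordinates). Camera axes: x right, y down, z forward; pixel columns grow to the right and rows downward; lengths in mm; the calibration is good to about 2 mm. A picture is of the moment at which its call begins. camera_info takes no time and is no camera call.
- job.close_job(): hands the job in; it is judged then, once.
The state is a dict: "time_s": time; "joint_positions": joint angles; "qvel": joint speeds; "tau": joint torques, N m; "position": TCP position; "tool_rot": TCP orientation; "force": force on the tool from outside, world axes, zero at the start; "moment": the same for the moment, N m; "gripper_width": finger opening in mm; "finger_force": force on a finger pad.
Only numpy, scipy, OpenCV 4.12 (cv2) and the standard library are available. Lean on these libraries where they do the work, as an engineer would, in place of code of your own. Each camera call takes 0.05 s, during which the arm holds its last target. There are 200 camera calls.

TASK

Switch this test bench on in the right order: with the fingertips, lightly press in the mushroom-headed switch first, then the long bar switch, then the square one, each well past half way so that it stays in. Press gently (no more than about 10 N) and only press: do not pick up, tip or shift any switch box. Leave the small round switch out, and leave everything else on the bench where it is.

Things in the scene. Friction and masses are not known exactly. Their poses are not given: they have to be found in the camera images.
- mushroom_box: Loose cordless switch box, grey painted metal, 80 x 80 mm and 45 mm high, 0.5 to 1.1 kg, standing on the bench; origin at the centre of its underside, z up. Its one black push cap, in the middle of the top, is a wide domed mushroom head, 46 mm across and 11 mm thick, on a 22 mm steel stem. All four boxes are alike but for the cap.
- mushroom_top (a point): Centre of the top face of the mushroom cap: 69 mm above the bench when the cap is out, 57 mm when it is fully in and let go; moves with the cap.
- mushroom_cap (a joint): How far this cap is pushed down into its box, in m: 0 out, 0.012 fully in. It starts out. About 3 N pushes it and it stays where it is left. The whole cap also rides on a spring mount that first gives about 1 mm, and a few mm more once the cap is fully in (1.5 N per mm, at most 6 mm), and comes back by itself; this value does not include it. It is on from 0.006.
- bar_box: Loose cordless switch box, grey painted metal, 80 x 80 mm and 45 mm high, 0.5 to 1.1 kg, standing on the bench; origin at the centre of its underside, z up. Its one black push cap, in the middle of the top, is a long narrow bar, 62 mm long (along the box's own y) by 18 mm wide. All four boxes are alike but for the cap.
- bar_top (a point): Centre of the top face of the bar cap: 69 mm above the bench when the cap is out, 57 mm when it is fully in and let go; moves with the cap.
- bar_cap (a joint): How far this cap is pushed down into its box, in m: 0 out, 0.012 fully in. It starts out. About 3 N pushes it and it stays where it is left. The whole cap also rides on a spring mount that first gives about 1 mm, and a few mm more once the cap is fully in (1.5 N per mm, at most 6 mm), and comes back by itself; this value does not include it. It is on from 0.006.
- square_box: Loose cordless switch box, grey painted metal, 80 x 80 mm and 45 mm high, 0.5 to 1.1 kg, standing on the bench; origin at the centre of its underside, z up. Its one black push cap, in the middle of the top, is a square block, 34 by 34 mm. All four boxes are alike but for the cap.
- square_top (a point): Centre of the top face of the square cap: 69 mm above the bench when the cap is out, 57 mm when it is fully in and let go; moves with the cap.
- square_cap (a joint): How far this cap is pushed down into its box, in m: 0 out, 0.012 fully in. It starts out. About 3 N pushes it and it stays where it is left. The whole cap also rides on a spring mount that first gives about 1 mm, and a few mm more once the cap is fully in (1.5 N per mm, at most 6 mm), and comes back by itself; this value does not include it. It is on from 0.006.
- round_box: Loose cordless switch box, grey painted metal, 80 x 80 mm and 45 mm high, 0.5 to 1.1 kg, standing on the bench; origin at the centre of its underside, z up. Its one black push cap, in the middle of the top, is a small round stud, 18 mm across. All four boxes are alike but for the cap.
- round_top (a point): Centre of the top face of the round cap: 69 mm above the bench when the cap is out, 57 mm when it is fully in and let go; moves with the cap.
- round_cap (a joint): How far this cap is pushed down into its box, in m: 0 out, 0.012 fully in. It starts out. About 3 N pushes it and it stays where it is left. The whole cap also rides on a spring mount that first gives about 1 mm, and a few mm more once the cap is fully in (1.5 N per mm, at most 6 mm), and comes back by itself; this value does not include it. This box is to be left alone: its cap stays out.
- spool: Spool of solder, standing, 42 mm across and 52 mm high. Loose; a bystander, not part of the job. Origin on its underside, z up.
- flux_jar: Jar, 40 mm across and 60 mm high, standing. Loose; a bystander, not part of the job. Origin on its underside, z up.
- tape_roll: Cardboard-brown roll of tape lying flat, 48 mm across and 24 mm high. Loose; a bystander, not part of the job. Origin on its underside, z up.
- multimeter: Hand multimeter with a yellow case lying face up, 90 x 180 x 42 mm. Loose; a bystander, not part of the job. Origin on its underside, z up.
- screwdriver: Screwdriver lying on the bench. Loose; a bystander, not part of the job. Origin on its underside.
- parts_tub: Small open tub, 80 mm across and 40 mm high. Loose; a bystander, not part of the job. Origin on its underside, z up.
Things that resemble listed ones, but are neither listed nor needed, are in the scene too. Leave any pink look-alike of the mushroom_box alone.

How it is judged (in metres and radians):
On the way, in this order (a step that is already met when the one before it is completed fails the run):
1. the mushroom cap is pressed in at least 6 mm (value of joint mushroom_cap above 0.006 m), for 0.1 s.
2. the bar cap is pressed in at least 6 mm (value of joint bar_cap above 0.006 m), for 0.1 s.
3. the square cap is pressed in at least 6 mm (value of joint square_cap above 0.006 m), for 0.1 s.
At the end, for the whole second after the job is handed in: The mushroom, bar and square caps are each in by at least 6 mm of their 12 mm, the round cap is out (in by less than 3 mm), all four boxes stand level and at rest within 20 mm of where they started, and every bystander is within 20 mm of where it started (value of joint each of mushroom_cap, bar_cap, square_cap above 0.006 m and value of joint round_cap below 0.003 m and distance of each of mushroom_box, bar_box, square_box, round_box, spool, flux_jar, tape_roll, multimeter, screwdriver, parts_tub from where it was at the start of the episode below 0.02 m and angle between each of mushroom_box, bar_box, square_box, round_box's own z axis and vertical below 0.1 rad and linear speed of each of mushroom_box, bar_box, square_box, round_box below 0.02 m/s); the robot touches nothing.
It fails at once if the bar switch is pressed before the mushroom switch is on, or the square switch before both are on ((value of joint bar_cap above 0.003 m and value of joint mushroom_cap below 0.006 m) or (value of joint square_cap above 0.003 m and value of joint any of mushroom_cap, bar_cap below 0.006 m)).
It fails at once if the small round switch is pressed (value of joint round_cap above 0.003 m).
It fails at once if a switch box or its cap is pushed with more than 15 N (contact force between any of mushroom_box, bar_box, square_box, round_box and the arm above 15 N or contact force between any of mushroom_box, bar_box, square_box, round_box and the fingers above 15 N).
It fails at once if a switch box is lifted more than 10 mm, shifted more than 20 mm or tipped more than 0.2 rad (distance of any of mushroom_box, bar_box, square_box, round_box from where it was at the start of the episode above 0.02 m or angle between any of mushroom_box, bar_box, square_box, round_box's own z axis and vertical above 0.2 rad or height (world z) of any of mushroom_box, bar_box, square_box, round_box above 0.01 m).
It fails at once if a bystander is moved more than 20 mm (distance of any of spool, flux_jar, tape_roll, multimeter, screwdriver, parts_tub from where it was at the start of the episode above 0.02 m).
It also fails if it takes over 53 s, if anything falls off the work surface, if the arm or the gripper's body presses on something with over 40 N, if the wrist force passes 120 N, or if a joint passes its speed limit or range.

## Working session

There is one attempt and no reset: what is moved stays moved. The work goes in short steps, Python scripts to look and compute and a tool call to move; the robot and the scene stay as the last step left them, time stands still between calls to the robot, and variables do not carry over. Pictures are saved under pics/ and viewed, at most 10 in all, crops included, and the job is handed in when it is done.

Besides the shell and the picture viewer there is one more tool, called after "Request:" in YAML: its name, and indented under it one key for each argument. jog_arm: Moves the arm, as the interface text tells. Its arguments: {"type":"object","properties":{"rows":{"type":"array","items":{"type":"array","items":{"type":"number"}}},"grip_force":{"type":"number"}},"required":["rows"]}

```bash
mkdir -p pics
cat > h.py <<'E'
import numpy as np, cv2
from plant import ctrl, eyes, job
def px2w(name,uv,z):
    c=eyes.camera_info(name);K=np.array(c["intrinsics"]);k1=c["k1"];T=np.array(c["camera_from_world"])
    d=np.array([(uv[0]-K[0,2])/K[0,0],(uv[1]-K[1,2])/K[1,1]]);s=d.copy()
    for _ in range(20): s=d/(1+k1*(s@s))
    R=T[:3,:3];o=-R.T@T[:3,3];r=R.T@np.array([s[0],s[1],1])
    return o+r*(z-o[2])/r[2]
E
python3 - <<'E'
from h import *
for n in("top","scene"):
    im=eyes.grab_frame(n);cv2.imwrite(f"pics/{n}0.png",cv2.resize(im[:,:,::-1],(800,600),interpolation=cv2.INTER_CUBIC));np.save(f"{n}0.npy",im)
    c=eyes.camera_info(n);T=np.array(c["camera_from_world"]);print(n,c["intrinsics"],c["k1"],-T[:3,:3].T@T[:3,3],T[:3,:3])
s=ctrl.read_state();print(s)
E
```

```text
top [[486.0951972    0.         251.66023028]
 [  0.         486.0951972  191.44532754]
 [  0.           0.           1.        ]] -0.12218958576543638 [ 435.64223478   74.20177534 1456.71532547] [[-0.01209594 -0.99985658 -0.01185384]
 [-0.99264959  0.01343469 -0.12027595]
 [ 0.12041795  0.01031186 -0.99266972]]
scene [[352.80317497   0.         250.87977715]
 [  0.         352.80317497 190.95053175]
 [  0.           0.           1.        ]] 0.022407221505139508 [1020.35426839 -477.8175428   668.94670595] [[ 0.80185731  0.59748418 -0.00612427]
 [ 0.38599927 -0.52580207 -0.75798203]
 [-0.45610243  0.60542946 -0.65224669]]
{'time_s': 0.1, 'joint_positions': array([-1.30957785e+00,  3.13930434e-01,  4.51327254e-02,  1.30360227e+00,
       -1.40889531e-06,  1.43121350e+00]), 'qvel': array([-0.00144472, -0.00069235,  0.00193712, -0.00066528, -0.00089278,
        0.00243147]), 'tau': array([ 2.63078124e-03, -4.81722522e+01,  2.99245584e+01,  1.27479204e-02,
       -1.43376205e-04,  1.09031828e-05]), 'position': array([ 224.22587522, -529.00479999,  230.5115321 ]), 'tool_rot': array([-8.00298491e-04,  9.79986586e-01,  1.99061921e-01, -4.94382648e-05]), 'force': array([ 0.02734128, -0.29170567, -0.4174268 ]), 'moment': array([-0.02229327,  0.02620465,  0.08329231]), 'finger_force': 0.0, 'gripper_width': 85.16453403600296}
```

View pics/top0.png

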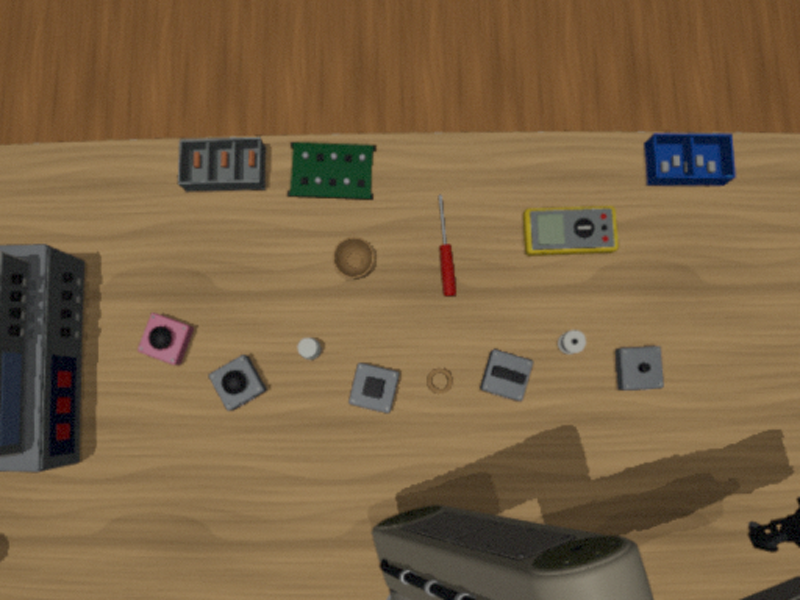

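View pics/scene0.png

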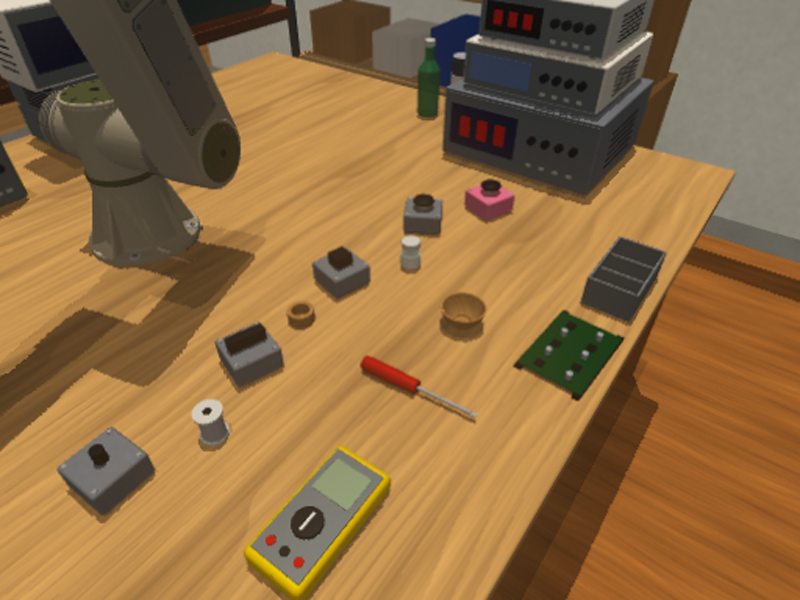

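The top view, in 800x600 pixels, shows the mushroom at (235,382), square at (374,387), bar at (508,375) and round at (644,368). The pink look-alike is at (165,338).

Run:
```python
from h import *
for n,pts in (("top",dict(mush=(235,382),square=(374,387),bar=(508,375),rnd=(644,368))),("scene",dict(mush=(424,201),square=(341,258),bar=(246,339),rnd=(98,455)))):
  im=np.load(n+"0.npy");v=im.max(2)
  for k,p in pts.items():
    u=np.array(p)*.64;x,y=u.astype(int)
    m=np.uint8(v<62);m[:max(0,y-22)]=0;m[y+22:]=0;m[:,:x-22]=0;m[:,x+22:]=0
    N,l,st,c=cv2.connectedComponentsWithStats(m)
    i=1+min(range(N-1),key=lambda i:np.hypot(*(c[i+1]-u))+(50 if st[i+1,4]<15 else 0))
    print(n,k,c[i]/.64,st[i],px2w(n,c[i],67).round(1))
for nm,p,z in(("jar",(308,348),60),("spool",(573,341),52),("tape",(439,380),24),("pink",(161,338),69)):print(nm,px2w("top",np.array(p)*.64,z).round())
```

```text
top mush [233.69954427 381.51041667] [142 237  16  15 192] [455.8 383.4  67. ]
top square [373.46153846 386.62259615] [233 241  13  13 130] [444.2 126.6  67. ]
top bar [508.08953901 373.83643617] [315 234  22  12 141] [ 464.  -119.4   67. ]
top rnd [643.41216216 366.84966216] [408 232   8   6  37] [ 472.3 -371.    67. ]
scene mush [423.12047101 200.31702899] [265 125  13   7  69] [463.1 373.7  67. ]
scene square [339.72571942 257.94739209] [210 159  15  14 139] [454.5 115.3  67. ]
scene bar [244.67117537 338.56110075] [144 208  26  19 268] [ 472.9 -130.1   67. ]
scene rnd [ 97.975 454.575] [ 57 285  13  13 125] [ 481.4 -379.    67. ]
jar [516. 247.  60.]
spool [ 523. -244.   52.]
tape [455.   5.  24.]
pink [537. 521.  69.]
```

Request:
jog_arm:
  rows:
    - [0,0,-40,374,-254,50,0]
    - [0,0,-40,374,-254,50,0]
    - [0,0,-40,374,-254,50,0]
    - [0,0,-40,374,-254,50,0]
    - [0,0,-40,374,-254,50,0]
    - [0,0,-40,374,-254,50,0]
    - [0,0,-40,374,-254,50,0]
    - [0,0,-40,374,-254,50,0]
    - [0,0,-40,374,-254,50,0]
    - [0,0,-40,374,-254,50,0]
    - [0,0,-40,374,-254,50,0]
    - [0,0,-40,374,-254,50,0]
  grip_force: 20

```text
time_s: 1.3
position: [469.2, -150.2, 181.1]
tool_rot: [-0.0, 0.853, 0.522, -0.0]
force: [0.1, -0.0, 0.1]
gripper_width: -0.4
finger_force: 0.0
```

```bash
cat >> h.py <<'E'
def to(x,y,z):
    from scipy.spatial.transform import Rotation as R
    s=ctrl.read_state();q=s["tool_rot"];r=R.from_quat([q[1],q[2],q[3],q[0]])
    print(s["time_s"],s["position"].round(1),q.round(3),s["joint_positions"].round(2),"F",s["force"].round(2),s["gripper_width"])
    print("tool shift",r.inv().apply(np.array([x,y,z])-s["position"]).round(1))
E
python3 -c "
from h import *
to(456,383,130)"
```

```text
1.3 [ 469.2 -150.2  181.1] [-0.     0.853  0.522 -0.   ] [-0.47  0.18 -0.26  1.14 -0.    1.57] F [ 0.12 -0.01  0.15] -0.3536671249448695
tool shift [ 468.9 -254.2   51. ]
```

Request:
jog_arm:
  rows:
    - [0,0,-45,468.5,-254.5,51,0]
    - [0,0,-45,468.5,-254.5,51,0]
    - [0,0,-45,468.5,-254.5,51,0]
    - [0,0,-45,468.5,-254.5,51,0]
    - [0,0,-45,468.5,-254.5,51,0]
    - [0,0,-45,468.5,-254.5,51,0]
    - [0,0,-45,468.5,-254.5,51,0]
    - [0,0,-45,468.5,-254.5,51,0]
    - [0,0,-45,468.5,-254.5,51,0]
    - [0,0,-45,468.5,-254.5,51,0]
    - [0,0,-45,468.5,-254.5,51,0]
    - [0,0,-45,468.5,-254.5,51,0]

```text
time_s: 2.5
position: [456.7, 385.4, 129.5]
tool_rot: [-0.0, 0.587, 0.809, 0.0]
force: [0.2, -0.8, -0.1]
gripper_width: -0.1
finger_force: 0.0
```

Run:
```python
from h import *
to(456,383,75)
a=eyes.grab_frame("top")[190:300,80:240,::-1];b=eyes.grab_frame("scene")[60:170,200:360,::-1]
cv2.imwrite("pics/m1.png",cv2.resize(np.hstack([a,b]),None,fx=2.5,fy=2.5,interpolation=cv2.INTER_CUBIC))
```

```text
2.5 [456.7 385.4 129.5] [-0.     0.587  0.809  0.   ] [ 0.57  0.4  -0.08  1.09  0.    1.82] F [ 0.17 -0.82 -0.15] -0.050662544059346774
tool shift [-2.1 -1.5 54.5]
```

View pics/m1.png

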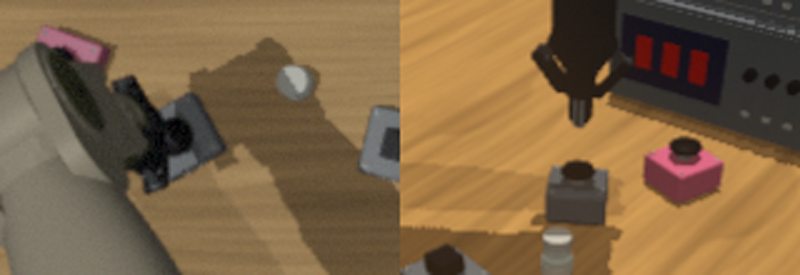

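The crops show the shut fingers straight above the grey mushroom cap. The jar and the pink box are clear. I'll press slowly.

Request:
jog_arm:
  rows:
    - [0,0,0,0,0,15,0]
    - [0,0,0,0,0,30,0]
    - [0,0,0,0,0,42,0]
    - [0,0,0,0,0,50,0]
    - [0,0,0,0,0,54,0]
    - [0,0,0,0,0,57,0]
    - [0,0,0,0,0,59,0]
    - [0,0,0,0,0,61,0]
    - [0,0,0,0,0,63,0]
    - [0,0,0,0,0,65,0]
    - [0,0,0,0,0,65,0]

```text
time_s: 3.7
position: [456.1, 383.5, 65.4]
tool_rot: [0.0, 0.588, 0.809, 0.0]
force: [0.7, 0.0, 2.7]
gripper_width: -0.0
finger_force: 1.1
```

Request:
jog_arm:
  rows:
    - [0,0,0,0,0,1.5,0]
    - [0,0,0,0,0,3,0]
    - [0,0,0,0,0,4.5,0]
    - [0,0,0,0,0,6,0]
    - [0,0,0,0,0,7.5,0]
    - [0,0,0,0,0,9,0]
    - [0,0,0,0,0,9,0]

```text
time_s: 4.4
position: [456.1, 383.5, 56.1]
tool_rot: [0.0, 0.588, 0.809, 0.0]
force: [0.1, 1.4, 2.3]
gripper_width: 0.1
finger_force: 1.2
```

Request:
jog_arm:
  rows:
    - [0,0,0,0,0,-4,0]
    - [0,0,0,0,0,-40,0]
    - [0,0,0,0,0,-75,0]
    - [0,0,45,-480.4,-147.7,-75,0]
    - [0,0,45,-480.4,-147.7,-75,0]
    - [0,0,45,-480.4,-147.7,-75,0]
    - [0,0,45,-480.4,-147.7,-75,0]
    - [0,0,45,-480.4,-147.7,-75,0]
    - [0,0,45,-480.4,-147.7,-75,0]
    - [0,0,45,-480.4,-147.7,-75,0]
    - [0,0,45,-480.4,-147.7,-75,0]
    - [0,0,45,-480.4,-147.7,-75,0]

```text
time_s: 5.6
position: [461.6, -68.4, 131.3]
tool_rot: [-0.0, 0.853, 0.522, -0.0]
force: [1.1, -0.4, 0.7]
gripper_width: -0.1
finger_force: 0.0
```

Run:
```python
from h import *
to(464,-119.4,130)
a=eyes.grab_frame("top")[190:300,80:240,::-1];b=eyes.grab_frame("scene")[80:190,200:360,::-1]
cv2.imwrite("pics/m2.png",cv2.resize(np.hstack([a,b]),None,fx=2.5,fy=2.5,interpolation=cv2.INTER_CUBIC))
```

```text
5.6 [461.6 -68.4 131.3] [-0.     0.853  0.522 -0.   ] [-0.32  0.16 -0.4   1.01 -0.    1.72] F [ 1.07 -0.37  0.68] -0.1457333100681876
tool shift [-44.3  25.3   1.3]
```

View pics/m2.png

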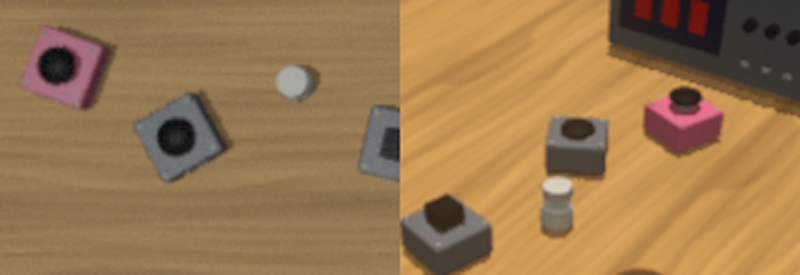

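The mushroom cap now sits down on its box, with the stem hidden, and the box hasn't moved. Next is the bar.

Request:
jog_arm:
  rows:
    - [0,0,0,-44,25,0,0]
    - [0,0,0,-44,25,0,0]
    - [0,0,0,-44,25,0,0]
    - [0,0,0,-44,25,0,0]
    - [0,0,0,-44,25,0,0]

```text
time_s: 6.2
position: [464.6, -115.8, 131.1]
tool_rot: [-0.0, 0.852, 0.523, -0.0]
force: [0.1, -0.0, 0.4]
gripper_width: -0.1
finger_force: 0.0
```

Request:
jog_arm:
  rows:
    - [0,0,0,-3.5,1,15,0]
    - [0,0,0,-3.5,1,30,0]
    - [0,0,0,-3.5,1,42,0]
    - [0,0,0,-3.5,1,50,0]
    - [0,0,0,-3.5,1,54,0]
    - [0,0,0,-3.5,1,57,0]
    - [0,0,0,-3.5,1,59,0]
    - [0,0,0,-3.5,1,61,0]
    - [0,0,0,-3.5,1,63,0]
    - [0,0,0,-3.5,1,65,0]
    - [0,0,0,-3.5,1,65,0]

```text
time_s: 7.3
position: [464.6, -121.0, 66.5]
tool_rot: [0.0, 0.853, 0.522, 0.0]
force: [-0.0, -0.8, 2.1]
gripper_width: 0.2
finger_force: 1.0
```

Request:
jog_arm:
  rows:
    - [0,0,0,0,0,1.5,0]
    - [0,0,0,0,0,3,0]
    - [0,0,0,0,0,4.5,0]
    - [0,0,0,0,0,6,0]
    - [0,0,0,0,0,7.5,0]
    - [0,0,0,0,0,9,0]
    - [0,0,0,0,0,9.5,0]
    - [0,0,0,0,0,9.5,0]

```text
time_s: 8.1
position: [464.5, -120.9, 56.8]
tool_rot: [0.0, 0.853, 0.522, 0.0]
force: [1.1, -0.5, 2.6]
gripper_width: 0.3
finger_force: 1.1
```

Request:
jog_arm:
  rows:
    - [0,0,0,0,0,-4,0]
    - [0,0,0,0,0,-40,0]
    - [0,0,0,0,0,-75,0]
    - [0,0,-20,211,-130.5,-75,0]
    - [0,0,-20,211,-130.5,-75,0]
    - [0,0,-20,211,-130.5,-75,0]
    - [0,0,-20,211,-130.5,-75,0]
    - [0,0,-20,211,-130.5,-75,0]
    - [0,0,-20,211,-130.5,-75,0]
    - [0,0,-20,211,-130.5,-75,0]
    - [0,0,-20,211,-130.5,-75,0]
    - [0,0,-20,211,-130.5,-75,0]

```text
time_s: 9.3
position: [444.0, 125.1, 131.6]
tool_rot: [-0.0, 0.75, 0.661, -0.0]
force: [0.8, 0.9, 0.6]
gripper_width: -0.1
finger_force: 0.0
```

Run:
```python
from h import *
to(444.2,126.6,66)
a=eyes.grab_frame("top")[190:300,190:350,::-1];b=eyes.grab_frame("scene")[120:230,110:270,::-1]
cv2.imwrite("pics/m3.png",cv2.resize(np.hstack([a,b]),None,fx=2.5,fy=2.5,interpolation=cv2.INTER_CUBIC))
```

```text
9.3 [444.  125.1 131.6] [-0.     0.75   0.661 -0.   ] [ 0.1   0.15 -0.41  1.   -0.    1.8 ] F [0.76 0.91 0.65] -0.06988782188436725
tool shift [ 1.5  0.  65.6]
```

View pics/m3.png

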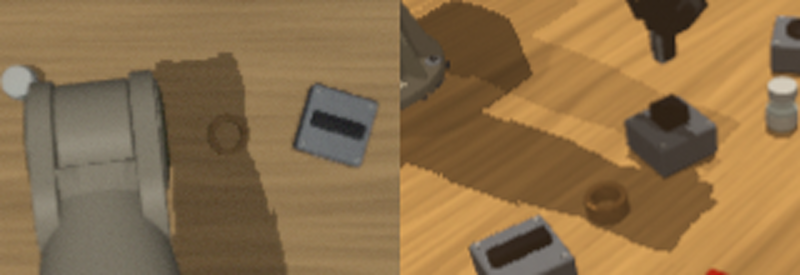

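The bar cap is now low in its box and the box is in place. The fingers are above the square cap.

Request:
jog_arm:
  rows:
    - [0,0,0,0,0,15,0]
    - [0,0,0,0,0,30,0]
    - [0,0,0,0,0,42,0]
    - [0,0,0,0,0,50,0]
    - [0,0,0,0,0,54,0]
    - [0,0,0,0,0,57,0]
    - [0,0,0,0,0,59,0]
    - [0,0,0,0,0,61,0]
    - [0,0,0,0,0,63,0]
    - [0,0,0,0,0,65,0]
    - [0,0,0,0,0,65,0]

```text
time_s: 10.5
position: [444.3, 126.5, 66.9]
tool_rot: [0.0, 0.749, 0.662, 0.0]
force: [-0.4, 0.6, 2.3]
gripper_width: 0.2
finger_force: 1.0
```

Request:
jog_arm:
  rows:
    - [0,0,0,0,0,1.5,0]
    - [0,0,0,0,0,3,0]
    - [0,0,0,0,0,4.5,0]
    - [0,0,0,0,0,6,0]
    - [0,0,0,0,0,7.5,0]
    - [0,0,0,0,0,9,0]
    - [0,0,0,0,0,9.5,0]
    - [0,0,0,0,0,9.5,0]

```text
time_s: 11.3
position: [444.2, 126.5, 57.3]
tool_rot: [0.0, 0.749, 0.662, 0.0]
force: [1.7, 0.0, 1.7]
gripper_width: 0.1
finger_force: 1.1
```

Request:
jog_arm:
  rows:
    - [0,0,0,0,0,-4,0]
    - [0,0,0,0,0,-40,0]
    - [0,0,0,0,0,-85,0]
    - [0,0,0,0,0,-130,0]
    - [0,0,0,0,0,-150,0]
    - [0,0,0,0,0,-150,0]
    - [0,0,0,0,0,-150,0]

```text
time_s: 12.0
position: [443.5, 126.4, 207.0]
tool_rot: [-0.0, 0.749, 0.662, -0.0]
force: [-0.2, -0.0, -0.6]
gripper_width: -0.3
finger_force: 0.0
```

Run:
```python
from h import *
to(444,126,200)
a=eyes.grab_frame("scene")[:,:,::-1]
cv2.imwrite("pics/m4.png",cv2.resize(a,(800,600),interpolation=cv2.INTER_CUBIC))
```

```text
12.0 [443.5 126.4 207. ] [-0.     0.749  0.662 -0.   ] [ 0.1   0.1  -0.28  1.19 -0.    1.8 ] F [-0.22 -0.05 -0.56] -0.2790528456983298
tool shift [-0.3  0.5  7. ]
```

View pics/m4.png

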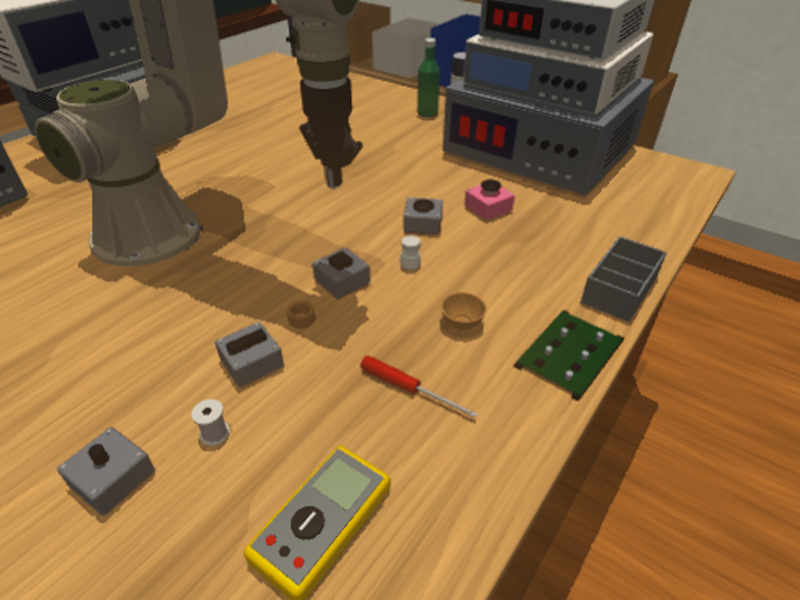

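The mushroom (424,206), bar (246,343) and square (341,262) caps are all in. The round cap (98,455) is still out, nothing else has moved, and the arm is clear.

```bash
python3 -c "
from h import *
print(job.close_job())"
```

```text
the job is handed in; nothing more can be done
None
```

I pressed the mushroom, bar and square switches in that order, with under 3 N measured after each press; the last picture shows all three in, the round one still out and nothing else visibly moved, and the job is handed in at about 12 s (no verdict returned).

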